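Punch the nest-box board, then hold the spring clamp open at the mark

ROBOT

A 6-joint arm with a two-finger parallel gripper is mounted at the origin on the work surface. World frame = base frame: x ahead of the robot, y to its left, z up, the work surface at z = 0. Lengths are in mm, angles in degrees, forces in N, time in s.
With the tool pointing down it reaches from about 350 to 850 mm from the base axis. Payload 8.1 kg.
Tool frame: the origin (TCP) lies at the centre of the arm's flange, where the gripper is bolted on; the fingertips stand 173 mm ahead of it and the grasp point (between the pads) lies 155 mm ahead of it; z points along the fingers, y is the line along which they close (so a half turn about z gives the same grasp; the last joint's range is limited). The gripper opens to 85 mm and grips with 20 to 120 N. Pads are 22 mm wide; open, the fingers measure 114 mm over their backs; the gripper's body (76 mm by 85 mm) begins 54 mm behind the grasp point. The pads swing forward as they close: fully open they stand 13 mm farther back than shut.
Start: joints at [-68.434, 7.471, 85.268, -0, 87.261, -4.893], TCP at [267.356, -537.147, 404.692] pointing down, gripper open.
Joint ranges: [-169.43, 169.43], [-51.17, 129.36], [1.28, 143.12], [-76.62, 256.62], [0, 156.53], [-152.29, 152.29]. Speed limits (degrees/s): [136.94, 136.94, 159.86, 180, 180, 180].

INTERFACE

Orientations are given as [roll, pitch, yaw] about the fixed x, y, z axes, in that order (R = Rz(yaw) Ry(pitch) Rx(roll)).
In Python, from bench import * gives the robot as it stands.
- The arm moves only by the shell command python3 -m jog 'ROWS' [FORCE]. ROWS is text: rows parted by semicolons, each of 7 numbers parted by spaces: the shift along the tool's x, y, z scaled (see below), then the turn, a rotation vector about the tool's x, y, z scaled (see below), then the closure, from -1 (fully open) to 1 (shut). In form: tx ty tz wx wy wz hand; .... A call has 1 to 5 rows; each row shifts and turns the commanded pose from where the row before left it, along the tool's axes as they then stand; what a row does not reach is not made up. The controller multiplies each number of a shift by 0.1 m and each number of a turn by 60 degrees. A row lasts 1/8 s, in which the tool goes at most 62.5 mm and 10.7 degrees, less where a joint would pass 70% of its speed; a pose out of reach is approached as far as the arm can. A call with a number of a shift or a turn outside -1 to 1 is refused whole. A call with a gripper value outside its range is refused whole. The fingers move at their own pace and stop on an object; FORCE is the grip in N (left out, the last holds). Time passes only in rows, so rows that do not move let the fingers close. It gives the time, the measured TCP pose, the force, the opening and the grip force at its end, in the units of the state.
- sense(): the state, without advancing time (a new reading comes with each control period).
- snapshot(name): name is "side" or "top"; returns a dict with "img" (480x640x3 uint8, red, green, blue), "fx", "fy", "cx", "cy" (pixels), "extrinsics" (4x4, takes a point from camera to world coordinates). Camera axes: x right, y down, z forward; pixel columns grow to the right and rows downward; lengths in mm; the calibration is good to about 2 mm. A picture is of the moment at which its call begins. There is no depth.
- hand_in(): hands the job in; it is judged then, once.
The state is a dict: "time": time; "joint_pos": joint angles; "qd": joint speeds; "joint_efforts": joint torques, N m; "tool_pos": TCP position; "tcp_rot": TCP orientation; "ft_force": force on the tool from outside, world axes, zero at the start; "wrist_torque": the same for the moment, N m; "finger_gap": finger opening in mm; "grip_force": force on a finger pad.
Only numpy, scipy, OpenCV 4.12 (cv2) and the standard library are available. Lean on these libraries where they do the work, as an engineer would, in place of code of your own. Each camera call takes 0.05 s, during which the arm holds its last target. There are 200 camera calls.

TASK

A board for a nest box is clamped in the spring jig. With the board still clamped, press the yellow punch head all the way down to its stop and let it come back up; then take the red upright grip of the clamp, pull it out against its spring until the red pointer lines up with the white line on the green clip, and keep it there: finish while holding the grip at the mark, so that a colleague can lift the board out. Leave the green clip where it is set and the board lying in the jig, and do not disturb the glue bottle, the steel strap or the tray of tubes.

Things in the scene. Friction and masses are not known exactly. Their poses are not given: they have to be found in the camera images.
- jig: Plywood jig fixed to the bench, base 400 x 220 x 18 mm. Origin: centre of the base's underside, on the bench. Its x axis runs along the clamp rod from the red grip towards the board; the grip is pulled out towards the jig's -x. z up. On it (jig frame, mm): dark spring barrel x -45 to -5, y within 23, to z 53; wooden fence x 169 to 181, to z 48.
- grip_top (a point): Centre of the top face of the clamp's red upright grip, 106 mm above the bench: a bar 16 mm thick along the jig's x, 36 mm wide along y, free from z 50 to 106 mm. 52 mm are free between it and the spring barrel, nothing stands on its other side. Shut, it is at jig x -105, y 0. Axes as the jig's; moves with the slide.
- slide (a joint): Travel of the clamp slide in m: 0 clamped on the board, grows as the grip is pulled out (towards -x of the jig), end stop at 0.060. A spring pulls it back: about 6 N at 0 and 150 N/m more on the way, so 10 to 13 N at the mark; it shuts by itself when let go.
- pointer (a point): Tip of the thin red pointer at the foot of the grip, in line with the grip's middle along the jig's x, at jig y 58, z 25 mm. It moves with the slide.
- mark_line (a point): End of the white line on the flat green clip (10 x 34 x 4 mm) on the paper scale beside the grip, at jig y 62, z 25 mm. The line runs across the pull. The clip is set 25 to 45 mm out from the shut pointer and stays put unless shoved (about 8 N). The pointer is at the mark when both have the same jig x. Axes as the jig's.
- mark (a joint): Where the green clip is set, in m: the value of joint slide at which pointer and white line are level.
- punch_top (a point): Centre of the top face of the round yellow punch head, 36 mm in diameter, 14 mm thick, at jig x 115, y 0, 122 mm above the bench when up; pressed straight down. It sits in a blue bridge (jig x 97 to 133) up to z 93 mm, whose post stands at jig y -102 to -78.
- punch (a joint): Travel of the punch in m: 0 up, grows as it is pressed, stop at 0.014. Spring: about 3 N at the start of the stroke and 7 N at the stop; it comes up by itself.
- board: Loose pale wooden board, 90 mm (along the jig's x) x 120 x 18 mm, lying on the jig base between clamp jaw and fence, under the punch. Origin: centre of its underside.
- board_seat (a point): Where the board's origin belongs: jig x 124, y 0, on top of the base (z 18).
- glue: Bystander: white glue bottle, 56 mm in diameter, 150 mm tall, upright beyond the fence end of the jig. Origin: centre of its underside.
- strap: Bystander: flat steel strap, 100 x 24 x 4 mm, long along its x, lying on the bench beside the grip end of the jig. Origin: centre of its underside.
- tube_tray: Bystander: wooden tray, 130 x 90 x 30 mm, with four nesting tubes in it, beside the middle of the jig. Origin: centre of its underside.
Things that resemble listed ones, but are neither listed nor needed, are in the scene too. Several things have the shape of the board; the one meant has the colours described above.

How it is judged (in metres and radians):
On the way, in this order (a step that is already met when the one before it is completed fails the run):
1. the punch is pressed to its stop while the board is clamped (value of joint punch above 0.0125 m and value of joint slide below 0.004 m), for 0.2 s.
2. the punch is let up again (value of joint punch below 0.003 m), for 0.1 s.
3. the pointer is pulled to the mark (x of pointer in the frame of mark_line between -0.005 and 0.005 m), for 0.3 s.
At the end, for the whole second after the job is handed in: Fingers hold the still clamp slide (over 3 N) with the pointer within 5 mm of the white line; punch up (3 mm), board within 10 mm of its seat, green clip within 4 mm and bottle, strap and tray within 20 mm of their starts (all of step 3 and contact force between the fingers and slide above 3 N and velocity of joint slide between -0.01 and 0.01 m/s and value of joint punch below 0.003 m and distance between board and board_seat below 0.01 m and distance of each of glue, strap, tube_tray from where it was at the start of the episode below 0.02 m and distance of mark_line from where it was at the start of the episode below 0.004 m); the arm keeps its last pose, push and grip.
It fails at once if the green clip is shifted by more than 4 mm (distance of mark_line from where it was at the start of the episode above 0.004 m).
It fails at once if the glue bottle is shifted by more than 20 mm (distance of glue from where it was at the start of the episode above 0.02 m).
It fails at once if the steel strap is shifted by more than 20 mm (distance of strap from where it was at the start of the episode above 0.02 m).
It fails at once if the tray of tubes is shifted by more than 20 mm (distance of tube_tray from where it was at the start of the episode above 0.02 m).
It fails at once if the board is knocked more than 10 mm from its seat (distance between board and board_seat above 0.01 m).
It also fails if it takes over 40 s, if anything falls off the work surface, if the arm or the gripper's body presses on something with over 40 N, if the wrist force passes 120 N, or if a joint passes its speed limit or range.

## Working session

There is one attempt and no reset: what is moved stays moved. The work goes in short steps, Python scripts to look and compute and a shell command to move; the robot and the scene stay as the last step left them, time stands still between calls to the robot, and variables do not carry over. Pictures are saved under pics/ and viewed, at most 10 in all, crops included, and the job is handed in when it is done.

```bash
mkdir -p pics
python3 - <<'E'
from bench import *
import cv2,numpy as np
for n in ("top","side"):
    s=snapshot(n); cv2.imwrite(f"pics/{n}0.png",s["img"][:,:,::-1])
    print(n,s["fx"],s["cx"],s["cy"],np.round(s["extrinsics"],3).tolist())
s=sense();print(s)
E
```

```text
top 592.5728246569341 325.8466235665577 229.60042499730423 [[0.065, -0.975, 0.215, 331.991], [-0.998, -0.064, 0.01, -51.67], [0.004, -0.215, -0.977, 1116.276], [0.0, 0.0, 0.0, 1.0]]
side 570.1154896568678 329.22364042016784 242.0765689541548 [[-0.757, -0.367, 0.541, -82.708], [-0.653, 0.441, -0.615, 666.175], [-0.013, -0.819, -0.574, 738.765], [0.0, 0.0, 0.0, 1.0]]
{'time': 0.1, 'joint_pos': array([-6.84355451e+01,  7.51135802e+00,  8.53219142e+01,  9.20419562e-04,
        8.72616738e+01, -4.89335245e+00]), 'qd': array([ 0.00991644, -0.12313602, -0.20133994,  0.07937342, -0.01812426,
        0.07107508]), 'joint_efforts': array([ 1.76988928e-03, -5.70952713e+01, -5.01941943e+01, -5.75694253e-05,
        8.11456761e-03, -7.90815102e-05]), 'tool_pos': array([ 267.26971269, -536.96167938,  403.7538637 ]), 'tcp_rot': array([-1.79905478e+02, -9.01496490e-03,  2.64577552e+01]), 'ft_force': array([ 0.08286593, -1.07331439, -0.43282611]), 'wrist_torque': array([0.01117016, 0.03528975, 0.06018638]), 'grip_force': 0.0, 'finger_gap': 85.25673993003802}
```

View pics/top0.png

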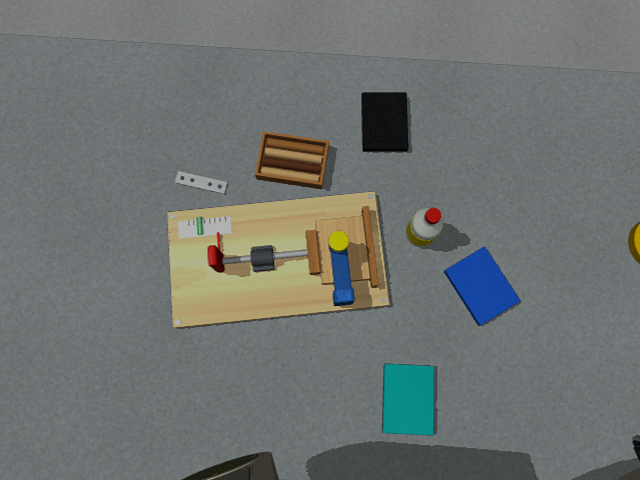

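View pics/side0.png

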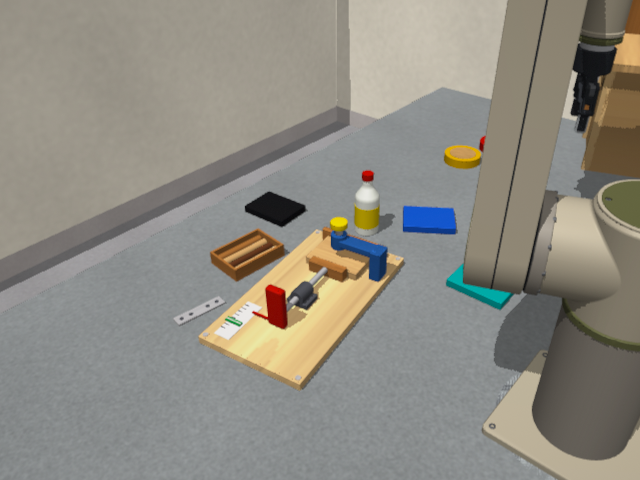

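The top view shows the base corners near (168,213), (375,193), (389,305) and (174,327). The punch is at (339,241), the red grip at (215,258) and the green clip at (200,226). In the side view the grip is at (276,305), the punch at (339,226) and the clip at (233,321).

```bash
cat > h.py <<'E'
from bench import *
import cv2,numpy as np
def ray(s,p):
    d=np.array([(p[0]-s["cx"])/s["fx"],(p[1]-s["cy"])/s["fy"],1.]);E=np.asarray(s["extrinsics"])
    return E[:3,3],E[:3,:3]@d
def onplane(s,p,z):
    o,d=ray(s,p);return o+d*(z-o[2])/d[2]
def tri(s1,p1,s2,p2):
    o1,d1=ray(s1,p1);o2,d2=ray(s2,p2)
    t=np.linalg.lstsq(np.c_[d1,-d2],o2-o1,rcond=None)[0]
    a,b=o1+t[0]*d1,o2+t[1]*d2;return (a+b)/2,np.linalg.norm(a-b)
def project(s,P):
    E=np.asarray(s["extrinsics"]);c=E[:3,:3].T@(np.asarray(P)-E[:3,3])
    return np.array([s["fx"]*c[0]/c[2]+s["cx"],s["fy"]*c[1]/c[2]+s["cy"]])
def blob(s,h0,h1,box,smin=110,vmin=60):
    """centroid and contour of largest blob of hue in box x0,y0,x1,y1"""
    hsv=cv2.cvtColor(np.ascontiguousarray(s["img"]),cv2.COLOR_RGB2HSV)
    h=(hsv[...,0].astype(int)-h0)%180<=(h1-h0)%180
    m=(h&(hsv[...,1]>smin)&(hsv[...,2]>vmin)).astype(np.uint8)
    k=np.zeros_like(m);x0,y0,x1,y1=box;k[y0:y1,x0:x1]=1;m*=k
    c=max(cv2.findContours(m,cv2.RETR_EXTERNAL,cv2.CHAIN_APPROX_NONE)[0],key=cv2.contourArea)
    M=cv2.moments(c);return np.array([M["m10"]/M["m00"],M["m01"]/M["m00"]]),c
E
python3 - <<'E'
from h import *
t=snapshot("top");s=snapshot("side")
g=cv2.cvtColor(t["img"],cv2.COLOR_RGB2GRAY)
c=np.array([[168,213],[375,193],[389,305],[174,327]],np.float32)
hsv=cv2.cvtColor(t["img"],cv2.COLOR_RGB2HSV)
m=((hsv[...,0]>8)&(hsv[...,0]<32)&(hsv[...,1]>50)&(hsv[...,2]>110)).astype(np.uint8)
k=np.zeros_like(m);k[188:335,160:395]=1
m=cv2.morphologyEx(m*k,cv2.MORPH_OPEN,np.ones((3,3)))
q=cv2.convexHull(np.vstack([x for x in cv2.findContours(m,0,2)[0] if cv2.contourArea(x)>300]))
q=cv2.approxPolyDP(q,8,True)[:,0];print("quad",q.tolist())
W=np.array([onplane(t,p,18) for p in c]);print("corners",W.round(0).tolist())
print("sides",[np.linalg.norm(W[i]-W[i-1]).round() for i in range(4)])
py,cy=blob(t,22,35,(320,225,360,255));print("punch px",py,cv2.boundingRect(cy),onplane(t,py,122).round(1))
for n,v,b in(("t",t,(190,225,235,280)),("s",s,(240,275,300,335))):
    p,cc=blob(v,172,8,b);print("red",n,p,cv2.boundingRect(cc),cv2.approxPolyDP(cc,2,True)[:,0].tolist())
for n,v,b in(("t",t,(185,210,225,240)),("s",s,(215,305,250,335))):
    p,cc=blob(v,45,85,b,80,40);print("grn",n,p,cv2.boundingRect(cc))
ps,_=blob(s,22,35,(325,210,355,240));print("ps",ps,[x for x in tri(t,py,s,ps)])
a=cv2.resize(t["img"][195:285,165:265],None,fx=5,fy=5,interpolation=2)
b=cv2.resize(s["img"][275:345,200:310],None,fx=3.6,fy=3.6,interpolation=2)
o=np.zeros((450,800,3),np.uint8);o[:,:500]=a;o[:b.shape[0],500:500+b.shape[1]]=b[:,:300]
cv2.imwrite("pics/crop.png",o[...,::-1])
E
```

```text
quad [[375, 194], [388, 304], [172, 322], [167, 212]]
corners [[586.0, 262.0, 18.0], [652.0, -130.0, 18.0], [439.0, -166.0, 18.0], [373.0, 225.0, 18.0]]
sides [np.float64(216.0), np.float64(398.0), np.float64(216.0), np.float64(396.0)]
punch px [338.20997375 240.55433071] (328, 231, 21, 21) [532.7 -64.1 122. ]
red t [212.85769981 253.89473684] (208, 232, 13, 34) [[218, 232], [217, 248], [208, 247], [209, 265], [217, 263], [216, 249], [220, 251]]
red s [275.45792426 306.35811127] (252, 285, 35, 44) [[268, 285], [265, 289], [268, 316], [252, 312], [283, 328], [286, 325], [284, 291]]
grn t [200.91397849 224.66666667] (200, 216, 3, 18)
grn s [231.89247312 321.53763441] (225, 318, 15, 8)
ps [338.43846154 223.72478632] [array([534.47198008, -64.21367449, 113.42932744]), np.float64(0.01784329278519172)]
```

View pics/crop.png

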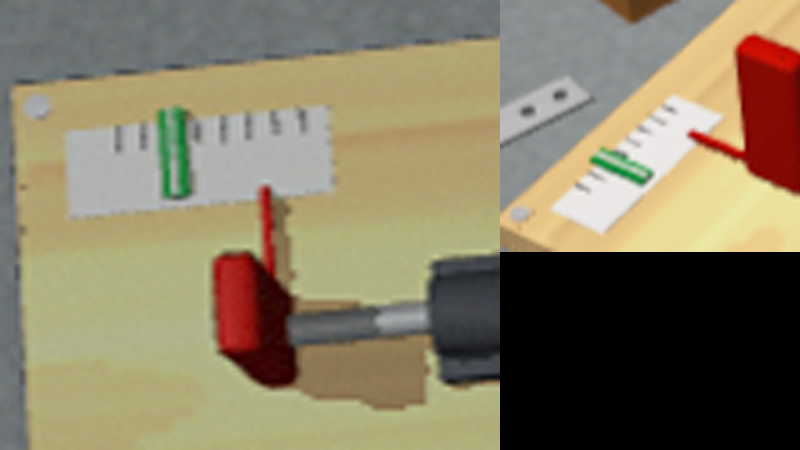

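The crop shows the clip centre at (174,152), which is (199.8,225.4) in the full image. The pointer tip is at (265,188), or (218,232.6), and the grip's top face centre is at (236,303), or (212.2,255.6).

```bash
cat >> h.py <<'E'
def jig(): return np.load("jig.npy")
def toworld(P):
    x0,y0,a=jig();c,s=np.cos(a),np.sin(a);return np.array([x0+c*P[0]-s*P[1],y0+s*P[0]+c*P[1],P[2]])
def tojig(P):
    x0,y0,a=jig();c,s=np.cos(a),np.sin(a);d=np.asarray(P)[:2]-[x0,y0];return np.array([c*d[0]+s*d[1],-s*d[0]+c*d[1],P[2]])
def togo(P,yaw=None):
    "shift in tool units (0.1 m) from measured TCP to P, turn about z in 60deg units"
    from scipy.spatial.transform import Rotation as R
    q=sense();r=R.from_euler("xyz",q["tcp_rot"],degrees=True)
    print("tcp",np.round(q["tool_pos"],1),np.round(q["tcp_rot"],2),"shift",np.round(r.inv().apply(np.asarray(P)-q["tool_pos"])/100,3))
    if yaw is not None:
        print("turn",np.round((r.inv()*R.from_euler("xyz",[180,0,yaw],degrees=True)).as_rotvec(degrees=True)/60,3))
E
python3 - <<'E'
from h import *
t=snapshot("top")
W=np.array([onplane(t,p,18) for p in [[168,213],[375,193],[389,305],[174,327]]])
d=(W[1]-W[0]+W[2]-W[3])[:2];a=np.arctan2(d[1],d[0]);m=W.mean(0)
pu=onplane(t,(338.2,240.6),122);g=onplane(t,(212.2,255.6),106)
v=(pu-g)[:2];a2=np.arctan2(v[1],v[0]);print("axis",np.degrees([a,a2]),"dist (220)",np.hypot(*v))
a=a2;u=np.array([np.cos(a),np.sin(a)])
m2=((pu[:2]-115*u)+(g[:2]+105*u))/2;print("origin",m,m2)
np.save("jig.npy",[*m2,a])
for n,p,z in(("pointer",(218,232.6),25),("clip",(199.8,225.4),25),("grip",(212.2,255.6),106),("punch",(338.2,240.6),122)):
    w=onplane(t,p,z);print(n,w.round(1),tojig(w).round(1))
yaw=np.degrees(a)+90;print("yaw",yaw)
P=toworld([115,0,0])+[0,0,404];print(P);togo(P,yaw)
from scipy.spatial.transform import Rotation as R
print("after turn",R.from_euler("xyz",[180,0,yaw],degrees=True).inv().apply(P-sense()["tool_pos"])/100)
E
```

```text
axis [-80.49639199 -80.15713915] dist (220) 218.6600168607113
origin [512.33256672  47.42937149  18.        ] [513.10900875  48.54798629]
pointer [552.8 161.4  25. ] [-104.4   58.4   25. ]
clip [564.4 197.   25. ] [-137.6   75.9   25. ]
grip [495.3 151.3 106. ] [-104.3    0.   106. ]
punch [532.7 -64.1 122. ] [114.3   0.  122. ]
yaw 9.842860853877966
[532.7678676  -64.75924768 404.        ]
tcp [ 267.3 -537.1  404.2] [-179.95   -0.     26.46] shift [ 4.481 -3.045  0.005]
turn [-0.001  0.     0.277]
after turn [ 3.42275875e+00 -4.19963315e+00  1.84632239e-03]
```

```bash
python3 -m jog '0 0 0 0 0 0.139 1;0 0 0 0 0 0.139 1;0.263 -0.323 0 0 0 0 1;0.263 -0.323 0 0 0 0 1;0.263 -0.323 0 0 0 0 1' 40
python3 -m jog '0.263 -0.323 0 0 0 0 1;0.263 -0.323 0 0 0 0 1;0.263 -0.323 0 0 0 0 1;0.263 -0.323 0 0 0 0 1;0.263 -0.323 0 0 0 0 1'
python3 -m jog '0.263 -0.323 0 0 0 0 1;0.263 -0.323 0 0 0 0 1;0.263 -0.323 0 0 0 0 1;0.263 -0.323 0 0 0 0 1;0.263 -0.323 0 0 0 0 1'
python3 - <<'E'
from h import *
togo(toworld([115,0,310]),9.84)
E
```

```text
time: 0.88
tool_pos: [329.0, -427.2, 404.6]
tcp_rot: [-180.0, -0.0, 9.8]
ft_force: [0.6, 0.3, -0.8]
finger_gap: 0.0
grip_force: 0.0
time: 1.5
tool_pos: [431.2, -245.5, 404.7]
tcp_rot: [180.0, -0.0, 9.8]
ft_force: [-0.2, 0.0, -0.0]
finger_gap: -0.1
grip_force: 0.0
time: 2.12
tool_pos: [533.5, -64.0, 404.7]
tcp_rot: [180.0, -0.0, 9.8]
ft_force: [0.4, -0.4, -0.0]
finger_gap: -0.1
grip_force: 0.0
tcp [533.5 -64.  404.7] [ 1.7999e+02 -1.0000e-02  9.7800e+00] shift [-0.008  0.007  0.947]
turn [ 0.    -0.    -0.001]
```

```bash
python3 -m jog '0 0 0.35 0 0 0 1;0 0 0.35 0 0 0 1;0 0 0.25 0 0 0 1;0 0 0.1 0 0 0 1;0 0 0 0 0 0 1'
python3 -m jog '0 0 0.05 0 0 0 1;0 0 0.05 0 0 0 1;0 0 0.03 0 0 0 1;0 0 0.03 0 0 0 1;0 0 0 0 0 0 1'
```

```text
time: 2.75
tool_pos: [532.8, -65.3, 299.4]
tcp_rot: [-180.0, 0.1, 9.8]
ft_force: [1.1, -0.0, -0.3]
finger_gap: 0.2
grip_force: 0.0
time: 3.38
tool_pos: [533.7, -65.5, 284.6]
tcp_rot: [179.9, -0.1, 9.8]
ft_force: [1.8, -2.0, 5.9]
finger_gap: -0.0
grip_force: 2.7
```

```bash
python3 -m jog '0 0 0.02 0 0 0 1;0 0 0.02 0 0 0 1;0 0 0 0 0 0 1;0 0 0 0 0 0 1'; python3 -m jog '0 0 0.01 0 0 0 1;0 0 0 0 0 0 1;0 0 0 0 0 0 1'
```

```text
time: 3.88
tool_pos: [533.7, -65.5, 281.4]
tcp_rot: [179.9, -0.2, 9.8]
ft_force: [0.1, -0.8, 10.3]
finger_gap: -0.0
grip_force: 4.9
time: 4.25
tool_pos: [533.8, -65.5, 281.2]
tcp_rot: [179.9, -0.2, 9.8]
ft_force: [-2.2, 0.9, 16.8]
finger_gap: -0.4
grip_force: 8.3
```

```bash
python3 -m jog '0 0 -0.2 0 0 0 1;0 0 -0.3 0 0 0 1;0 0 -0.4 0 0 0 1;0 -0.2 0 0 0 0 -0.1;0 -0.4 0 0 0 0 -0.1'
python3 -m jog '0 -0.4 0 0 0 0 -0.1;0 -0.4 0 0 0 0 -0.1;0 -0.4 0 0 0 0 -0.1;0 -0.3 0 0 0 0 -0.1;0 -0.1 0 0 0 0 -0.1'
python3 - <<'E'
from h import *
t=snapshot("top");s=snapshot("side")
togo(toworld([-105,0,237]),9.84)
p,_=blob(s,22,35,(325,210,355,240));print("punch side px (338.4,223.7 before)",p,sense()["finger_gap"])
a=cv2.resize(t["img"][170:310,150:310],None,fx=2.5,fy=2.5,interpolation=2)
b=cv2.resize(s["img"][200:340,200:360],None,fx=2.5,fy=2.5,interpolation=2)
cv2.imwrite("pics/app.png",np.hstack([a,b])[...,::-1])
E
```

```text
time: 4.88
tool_pos: [522.5, -6.1, 368.3]
tcp_rot: [-180.0, 0.0, 9.6]
ft_force: [-0.2, 1.7, -0.1]
finger_gap: 35.6
grip_force: 0.0
time: 5.5
tool_pos: [494.6, 153.3, 367.4]
tcp_rot: [-180.0, 0.1, 9.9]
ft_force: [-0.0, 0.0, 0.5]
finger_gap: 47.0
grip_force: 0.0
tcp [495.1 152.3 367.8] [1.80e+02 9.00e-02 9.88e+00] shift [0.002 0.003 1.308]
turn [0.    0.001 0.001]
punch side px (338.4,223.7 before) [338.43846154 223.72478632] 47.22497951090716
```

View pics/app.png

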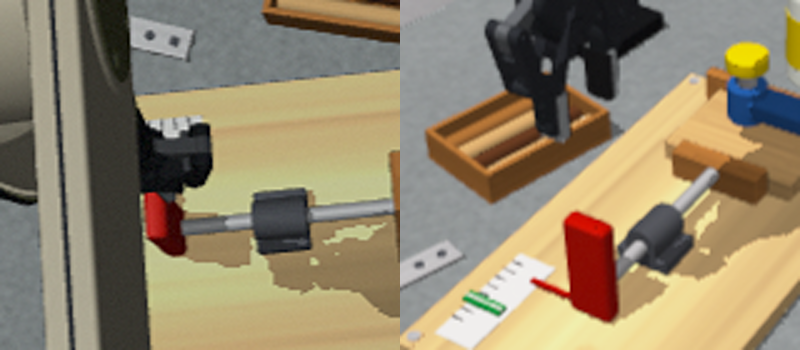

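The punch is back up, with its blob at the same side pixel as before. The open fingers hang over the red grip at (590,265) in the crop, and the clip at (483,300) has not moved.

```bash
python3 -m jog '0 0 0.3 0 0 0 -0.1;0 0 0.3 0 0 0 -0.1;0 0 0.3 0 0 0 -0.1;0 0 0.25 0 0 0 -0.1;0 0 0.15 0 0 0 -0.1'
python3 -m jog '0 0 0 0 0 0 0.1;0 0 0 0 0 0 0.3;0 0 0 0 0 0 0.5;0 0 0 0 0 0 1;0 0 0 0 0 0 1' 60
python3 - <<'E'
from h import *
s=snapshot("side");q=sense();print(q["finger_gap"],q["grip_force"],q["ft_force"],tojig(q["tool_pos"]))
cv2.imwrite("pics/grasp.png",cv2.resize(s["img"][200:350,190:390],None,fx=3.5,fy=3.5,interpolation=2)[...,::-1])
E
```

```text
time: 6.22
tool_pos: [495.2, 150.4, 236.9]
tcp_rot: [180.0, 0.1, 9.7]
ft_force: [-0.9, 0.7, -0.6]
finger_gap: 46.8
grip_force: 0.0
time: 6.85
tool_pos: [496.0, 152.7, 240.2]
tcp_rot: [-179.9, -0.1, 9.8]
ft_force: [-1.6, 6.4, 3.6]
finger_gap: 15.6
grip_force: 59.8
15.551737339833396 59.794448018074036 [-1.03826063  6.73988093  3.58739985] [-105.52654377    0.93298511  240.17426434]
```

View pics/grasp.png

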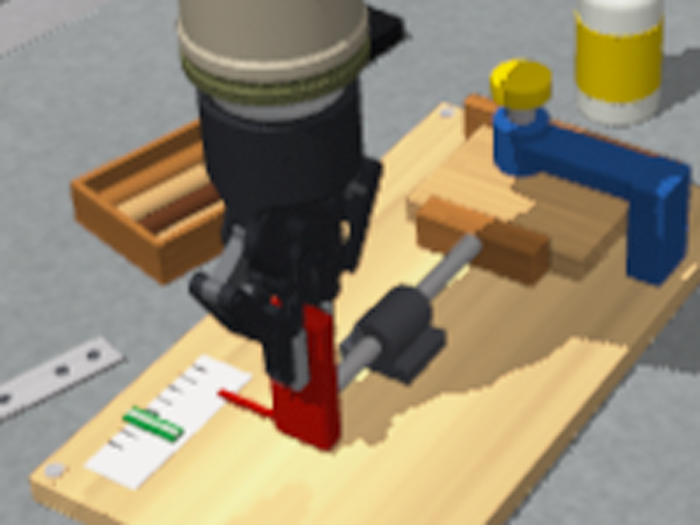

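The grip is held (15.6 mm gap, 60 N). The pointer tip is at (221,392) in the crop and the clip at (152,422), both in clear view.

```bash
python3 -m jog '0 -0.06 0 0 0 0 1;0 -0.08 0 0 0 0 1;0 -0.08 0 0 0 0 1;0 -0.06 0 0 0 0 1;0 -0.03 0 0 0 0 1'
python3 -m jog '0 0 0 0 0 0 1;0 0 0 0 0 0 1'
python3 - <<'E'
from h import *
s=snapshot("side");q=sense();print(q["finger_gap"],q["grip_force"],q["ft_force"],tojig(q["tool_pos"]))
p,c=blob(s,172,8,(225,295,300,345));c=c[:,0];tip=c[c[:,0].argmin()]
g,cg=blob(s,45,85,(215,305,250,335),80,40)
print("tip",tip,tojig(onplane(s,tip,25)).round(1),"clip",g,tojig(onplane(s,g,25)).round(1))
cv2.imwrite("pics/pull.png",cv2.resize(s["img"][295:345,210:290],None,fx=10,fy=10,interpolation=2)[...,::-1])
E
```

```text
time: 7.52
tool_pos: [491.2, 181.3, 240.1]
tcp_rot: [179.8, -0.1, 9.8]
ft_force: [0.2, -10.5, 6.4]
finger_gap: 15.3
grip_force: 60.3
time: 7.78
tool_pos: [491.2, 181.1, 240.1]
tcp_rot: [179.8, -0.1, 9.8]
ft_force: [-1.1, -11.3, 6.9]
finger_gap: 15.1
grip_force: 60.4
15.211881318203755 60.34649133682251 [-0.62784009 -9.67553655  6.08233282] [-134.34879869    1.0568684   240.10878978]
tip [243 320] [-133.6   59.8   25. ] clip [231.89247312 321.53763441] [-147.1   74.8   25. ]
```

View pics/pull.png

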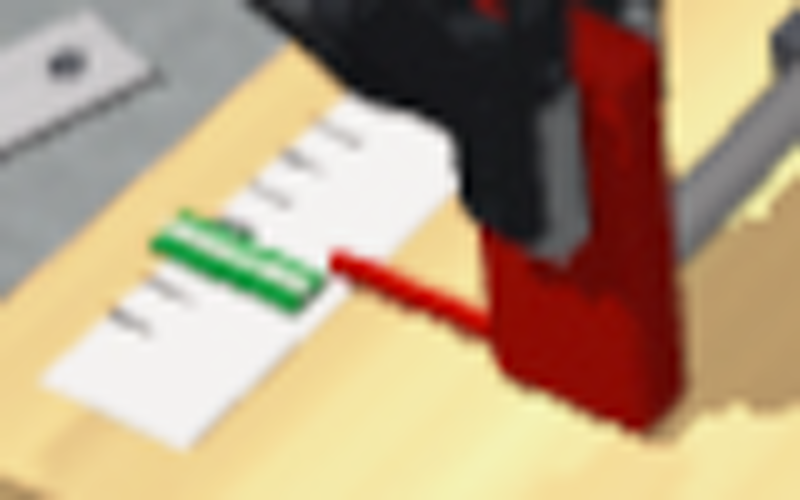

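The pointer tip is at crop (332,258), full image (243.2,320.8). The white line runs from crop (178,228) to (318,283), so its near end is at (241.8,323.3). The pointer is still slightly short of it.

Run:
```python
from h import *
s=snapshot("side")
for n,p in(("tip",(33.5,26.2)),("end",(31.6,28.3)),("far",(17.8,22.8)),("ptr root",(48.5,32.3))):
    print(n,tojig(onplane(s,np.array(p)+[210-.5,295-.5],25)).round(1))
```

```text
tip [-135.1   58.6   25. ]
end [-141.3   58.2   25. ]
far [-142.4   89.4   25. ]
ptr root [-134.2   25.2   25. ]
```

```bash
python3 -m jog '0 -0.03 0 0 0 0 1;0 -0.025 0 0 0 0 1;0 0 0 0 0 0 1;0 0 0 0 0 0 1'
python3 - <<'E'
from h import *
s=snapshot("side");q=sense();print(tojig(q["tool_pos"]))
cv2.imwrite("pics/pull2.png",cv2.resize(s["img"][295:345,210:290],None,fx=10,fy=10,interpolation=2)[...,::-1])
E
```

```text
time: 8.38
tool_pos: [490.3, 186.4, 240.1]
tcp_rot: [179.8, -0.1, 9.8]
ft_force: [-1.2, -11.0, 7.2]
finger_gap: 15.1
grip_force: 60.3
[-139.72422976    1.08475587  240.11492997]
```

View pics/pull2.png

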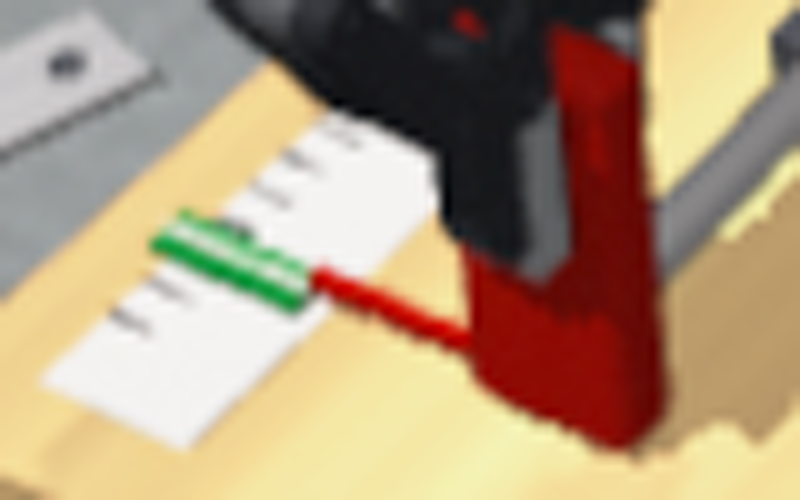

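The pointer tip at (316,276) now almost meets the line, whose extension passes (316,282). About 1.3 mm remains.

```bash
python3 -m jog '0 -0.013 0 0 0 0 1;0 0 0 0 0 0 1;0 0 0 0 0 0 1;0 0 0 0 0 0 1;0 0 0 0 0 0 1'
python3 -m jog '0 0 0 0 0 0 1;0 0 0 0 0 0 1'
python3 - <<'E'
from h import *
s=snapshot("side");t=snapshot("top");print(tojig(sense()["tool_pos"]))
a=cv2.resize(s["img"][295:345,210:290],None,fx=7,fy=7,interpolation=2);b=s["img"][130:380,150:390]
o=np.zeros((350,800,3),np.uint8);o[:,:560]=a;o[:250,560:]=b
cv2.imwrite("pics/fin.png",o[...,::-1])
E
```

```text
time: 9.05
tool_pos: [490.1, 187.7, 240.1]
tcp_rot: [179.8, -0.1, 9.8]
ft_force: [-0.3, -11.3, 6.1]
finger_gap: 15.5
grip_force: 60.4
time: 9.3
tool_pos: [490.1, 187.6, 240.1]
tcp_rot: [179.8, -0.1, 9.7]
ft_force: [-0.4, -10.9, 6.6]
finger_gap: 15.7
grip_force: 60.4
[-140.97454087    1.08482094  240.11320163]
```

View pics/fin.png

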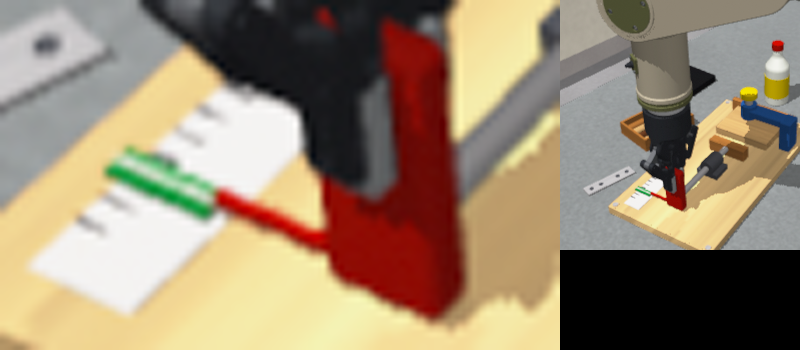

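The pointer at (220,197) is now in line with the white line (from about (125,160) to (215,195)). The clip, board, bottle, strap and tray look undisturbed, so I'm handing in while holding.

```bash
python3 -c "
from bench import *
print(hand_in())"
```

```text
the job is handed in; nothing more can be done
None
```

The job is handed in, verdict not shown: I pressed the punch to its stop and let it up, then pulled the red grip until its pointer met the clip's white line, and the gripper is still holding it there at 60 N; nothing else looked moved in the last side view.

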